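# Seat the magnifier lens and swing its clip across

### The arm

A 6-joint arm with a two-finger parallel gripper is mounted at the origin on a cart in front of the work surface, level with it; the furniture and walls round the work are solid. World frame = base frame: x ahead of the robot, y to its left, z up, the work surface at z = 0. Lengths are in mm, angles in degrees, forces in N, time in s.
With the tool pointing down it reaches from about 350 to 850 mm from the base axis. Payload 8.1 kg.
Tool frame: the origin (TCP) lies midway between the tips of the shut fingers; the grasp point (between the pads) lies hold_point_z behind it (hold_point_z is the distance from the TCP to the grasp point, in mm); z points along the fingers, x is the direction in which the jaws open and shut, and the axes are right-handed (so a half turn about z gives the same grasp; the last joint's range is limited). The gripper opens to 85 mm and grips with 20 to 120 N. Pads are 22 mm wide; open, the fingers measure 114 mm over their backs; the gripper's body (76 mm by 85 mm) begins 54 mm behind the grasp point. The pads swing forward as they close: fully open they stand 13 mm farther back than shut.
Start: joints at [71.196, 7.471, 85.268, -0, 87.261, -4.893], TCP at [144.23, 582.411, 210.492] pointing down, gripper open.
Joint ranges: [-169.43, 169.43], [-51.17, 129.36], [1.28, 143.12], [-76.62, 256.62], [0, 156.53], [-152.29, 152.29]. Speed limits (degrees/s): [136.94, 136.94, 159.86, 180, 180, 180].

### API

Orientations are given as [roll, pitch, yaw] about the fixed x, y, z axes, in that order (R = Rz(yaw) Ry(pitch) Rx(roll)).
In Python, from bench import * gives the robot as it stands.
- The arm moves only by the shell command python3 -m pendant 'ROWS' [OPENING] [FORCE]. ROWS is JSON, a list that holds one entry, the list of rows, each a list of 4 numbers: the shift along the tool's x, y, z normalised to -1 to 1, where 1 is 0.02 m, then the turn about the tool's z normalised to -1 to 1, where 1 is 0.08 rad. A call has exactly 10 rows; each row shifts and turns the pose as measured when the row begins, along the tool's axes as they then stand; what a row does not reach is not made up. A row lasts 1/12 s, in which the tool goes at most 41.7 mm and 7.16 degrees, less where a joint would pass 70% of its speed; a pose out of reach is approached as far as the arm can. A call with a number of a shift or a turn outside -1 to 1 is refused whole. A call with a gripper value outside its range is refused whole. OPENING is the gripper's target within -1 to 1 (fully open at 1, half-way at 0, shut at -1), set as the call begins (- or left out, the last holds). The fingers move at their own pace and stop on an object; FORCE is the grip in N (left out, the last holds). Time passes only in rows, so rows that do not move let the fingers close, or fill a call up. It gives the time, the measured TCP pose, the force and the opening at its end, in the units of the state.
- sense(): the state, without advancing time (a new reading comes with each control period).
- snapshot(name): name is "side" or "top"; returns the picture (420x560x3 uint8, red, green, blue); there is no depth.
- calibration(name): a dict with "mtx" (3x3 intrinsics, pixels), "D" ([k1, k2, p1, p2, k3] as OpenCV has them; the pictures are not rectified), "world_to_cam" (4x4, takes a point from world to camera coordinates). Camera axes: x right, y down, z forward; pixel columns grow to the right and rows downward; lengths in mm; the calibration is good to about 2 mm. A picture is of the moment at which its call begins. calibration takes no time and is no camera call.
- hand_in(): hands the job in, once; it reports no verdict.
The state is a dict: "time": time; "joint_pos": joint angles; "qd": joint speeds; "joint_efforts": joint torques, N m; "tool_pos": TCP position; "tcp_rot": TCP orientation; "ft_force": force on the tool from outside, world axes, zero at the start; "wrist_torque": the same for the moment, N m; "finger_gap": finger opening in mm.
Only numpy, scipy, OpenCV 4.12 (cv2) and the standard library are available. Lean on these libraries where they do the work, as an engineer would, in place of code of your own. Each camera call takes 0.05 s, during which the arm holds its last target.

### The job

Push the round brass-rimmed lens with the fingertips over the deck of the blue magnifier carrier until it drops fully home in the round recess, lying flat. Then push the steel clip by its red pin all the way across the lens to its stop. Do not pick the lens up or turn it over, leave the two paint pots, the tape roll and the glue bottle alone, and finish clear of everything.

Things in the scene. Friction and masses are not known exactly. Their poses are not given: they have to be found in the camera images.
- carrier: fixed blue lens carrier, a block 220 (x) x 150 (y) x 24 mm high standing on the table; origin at the centre of its underside, z up, so its flat deck is at z = 24 mm. One round recess (the cell), 52 mm across and 11 mm deep with a flat floor, (dark floor, thin white line round the mouth) is sunk in the deck, centred at x = 50, y = 0 mm. A short steel neck sticks out of its +x side at y = -40 mm, to x = 175 mm, below deck height
- cell_mouth (a point): centre of the recess, at deck height (24 mm above the table); the axes are the carrier's
- lens: loose lens, pale glass in a brass rim: a flat disc 48 mm across and 10 mm thick, about 60 g; origin at the centre of its underside, z is its axis. It starts flat on the deck, 80 to 125 mm from the recess centre on the -x side of the carrier. It goes through the mouth with 2 mm to spare all round; fully home its top lies 1 mm below the deck. As it crosses the edge its front dips in first, and its rear must be pushed on until it drops
- clip (a joint): angle of the steel retaining clip about its upright pivot, rad: 0 = the clip points along the carrier's +x, growing clockwise seen from above; 1.571 (its stop) = it points along the carrier's -y, right across the recess. It starts between 0 and 0.35, turns with light friction (under 1 N at the pin) and stays where it is left. The clip is a bar 10 mm wide reaching 50 mm from the pivot, 2.5 to 6.5 mm above the deck, so it passes over the lens only when that is home
- clip_pivot (a point): pivot axis of the clip at deck height, at carrier x = 50, y = 42 mm; its steel boss is 18 mm across and stands 9 mm above the deck (a screw head on it to 11.5 mm)
- clip_pin (a point): top centre of the clip's red upright pin, 10 mm across, 42 mm from the pivot, its top 20.5 mm above the deck
- red_pot: bystander: small red paint pot with a red cap, 33 mm across, 34 mm high, loose on the table beside the carrier; origin at the centre of its underside
- yellow_pot: bystander: small yellow paint pot with a black cap, 33 mm across, 34 mm high, loose; origin at the centre of its underside
- tape_roll: bystander: roll of masking tape lying flat, 68 mm across, 18 mm high, loose; origin at the centre of its underside
- glue: bystander: white bottle with a green cap, 30 mm across, 61 mm high, loose; origin at the centre of its underside
Things that resemble listed ones, but are neither listed nor needed, are in the scene too. What is meant by the lens is not brown, and is the larger of those in its own colour.

How it is judged (in metres and radians):
On the way, in this order (a step that is already met when the one before it is completed fails the run):
1. the lens lies flat, fully home in the recess, while the clip is still open (horizontal distance between lens and cell_mouth below 0.004 m and z of lens in the frame of carrier below 0.0155 m and angle between lens's own z axis and vertical below 0.08 rad and value of joint clip below 0.9 rad), for 0.2 s.
2. the clip is swung across the lens (horizontal distance between lens and cell_mouth below 0.004 m and z of lens in the frame of carrier below 0.0155 m and angle between lens's own z axis and vertical below 0.08 rad and value of joint clip above 1.4 rad), for 0.2 s.
At the end, for the whole second after the job is handed in: The lens is at rest, flat (within 0.08 rad) in the recess, its centre within 4 mm of the recess centre and its underside within 2.5 mm of the recess floor, and the clip is across it at 1.4 rad or more (all of step 2 and linear speed of lens below 0.02 m/s); the robot touches nothing.
It fails at once if the lens is lifted more than 8 mm above the deck (z of lens in the frame of carrier above 0.032 m).
It fails at once if the lens is tipped up or turned over (more than 0.6 rad) (angle between lens's own z axis and vertical above 0.6 rad).
It fails at once if a bystander (paint pot, tape roll or glue bottle) is moved more than 20 mm (distance of any of red_pot, yellow_pot, tape_roll, glue from where it was at the start of the episode above 0.02 m).
It also fails if it takes over 48 s, if anything falls off the work surface, if the arm or the gripper's body presses on something with over 40 N, if the wrist force passes 120 N, or if a joint passes its speed limit or range.

## Working session

There is one attempt and no reset: what is moved stays moved. The work goes in short steps, Python scripts to look and compute and a shell command to move; the robot and the scene stay as the last step left them, time stands still between calls to the robot, and variables do not carry over. Pictures are saved under pics/ and viewed, and the job is handed in when it is done.

```bash
mkdir -p pics; python3 - <<'E'
from bench import *
import cv2
for n in("top","side"):
    im=snapshot(n); cv2.imwrite(f"pics/{n}0.png",im[:,:,::-1]); c=calibration(n); print(n,c)
s=sense(); print(s)
E
```

```text
top {'mtx': array([[466.97500914,   0.        , 278.98603146],
       [  0.        , 466.97500914, 204.36320534],
       [  0.        ,   0.        ,   1.        ]]), 'D': array([0.03429532, 0.        , 0.        , 0.        , 0.        ]), 'world_to_cam': array([[-1.65744028e-02, -9.99855453e-01, -3.78977357e-03,
         5.33078875e+01],
       [-9.98284085e-01,  1.67610167e-02, -5.61066253e-02,
         5.18533714e+02],
       [ 5.61620357e-02,  2.85333683e-03, -9.98417590e-01,
         9.34784453e+02],
       [ 0.00000000e+00,  0.00000000e+00,  0.00000000e+00,
         1.00000000e+00]])}
side {'mtx': array([[427.8723401 ,   0.        , 285.22074751],
       [  0.        , 427.8723401 , 213.54924589],
       [  0.        ,   0.        ,   1.        ]]), 'D': array([-0.01072557,  0.        ,  0.        ,  0.        ,  0.        ]), 'world_to_cam': array([[-9.99704233e-01,  1.23158844e-02,  2.09705725e-02,
         5.11781007e+02],
       [-8.51101567e-03,  6.30584858e-01, -7.76073643e-01,
         9.35739305e+00],
       [-2.27817588e-02, -7.76022587e-01, -6.30293532e-01,
         1.03481014e+03],
       [ 0.00000000e+00,  0.00000000e+00,  0.00000000e+00,
         1.00000000e+00]])}
{'time': 0.1, 'joint_pos': array([ 7.11956955e+01,  7.51121726e+00,  8.53233469e+01,  1.26058054e-03,
        8.72616154e+01, -4.89304877e+00]), 'qd': array([ 0.12846219, -0.06334692, -0.19056662, -0.0621185 , -0.03680102,
       -0.0508285 ]), 'joint_efforts': array([ 1.08520620e-03, -5.70948315e+01, -5.01941764e+01, -2.35482939e-04,
        8.15379404e-03,  5.71993610e-05]), 'tool_pos': array([144.04953409, 581.90489811, 209.54186907]), 'tcp_rot': array([-1.79990542e+02,  9.57216638e-02,  7.60886909e+01]), 'ft_force': array([ 0.03566041, -0.43727533, -0.53404872]), 'wrist_torque': array([0.0024702 , 0.05122879, 0.02190777]), 'finger_gap': 85.38538123074396}
```

View pics/top0.png

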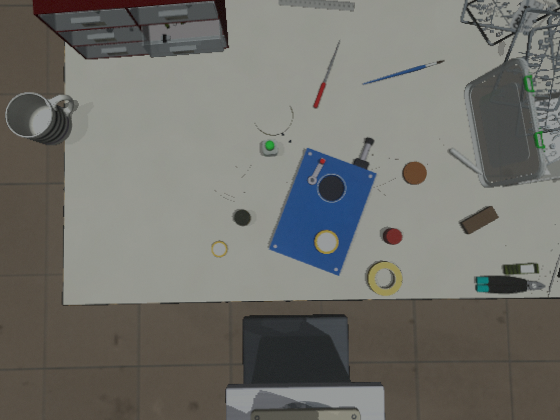

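View pics/side0.png

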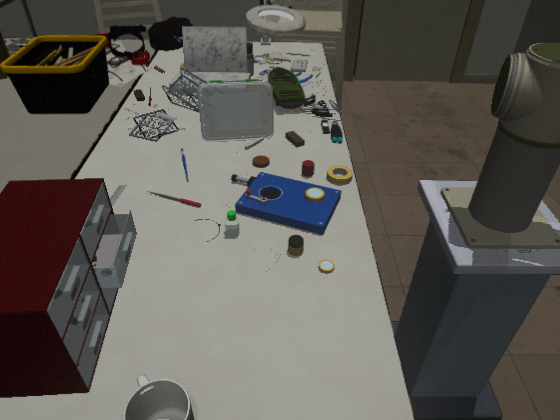

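The top view shows the following things that could be taken for the lens:
- a brass-rimmed pale disc on the deck at (326,242)
- a smaller brass-rimmed disc on the table at (219,249)
- a brown disc at (414,173)
- the tape roll at (384,278)

I choose (326,242), the larger of the brass ones, lying on the deck. The recess is at (331,188) and the red pin at (321,161). Next I check with a crop and measure.

```bash
cat > h.py <<'E'
from bench import *
import cv2, numpy as np
def ray(n,uv,z):
    c=calibration(n); p=cv2.undistortPoints(np.array(uv,float).reshape(-1,1,2),c["mtx"],c["D"]).reshape(-1,2)
    T=c["world_to_cam"];R=T[:3,:3];t=T[:3,3]; o=-R.T@t
    d=np.c_[p,np.ones(len(p))]@R
    return o+d*((z-o[2])/d[:,2])[:,None]
def proj(n,P):
    c=calibration(n);T=c["world_to_cam"]
    return cv2.projectPoints(np.array(P,float).reshape(-1,1,3),cv2.Rodrigues(T[:3,:3])[0],T[:3,3],c["mtx"],np.array(c["D"]))[0].reshape(-1,2)
def big(m):
    cs,_=cv2.findContours(m.astype(np.uint8),cv2.RETR_EXTERNAL,cv2.CHAIN_APPROX_NONE)
    return max(cs,key=cv2.contourArea)
E
python3 - <<'E'
from h import *
im=cv2.imread("pics/top0.png")
cv2.imwrite("pics/crop0.png",cv2.resize(im[130:290,200:400],None,fx=4,fy=4,interpolation=cv2.INTER_CUBIC)[:600,:800])
hsv=cv2.cvtColor(im,cv2.COLOR_BGR2HSV)
H,S,V=[hsv[...,i].astype(int) for i in range(3)]
blue=(H>100)&(H<125)&(S>130)&(V>60)
m=np.zeros(H.shape,bool);m[130:290,260:385]=1
b=big(blue&m); print("blue",cv2.minAreaRect(b))
W=ray("top",b.reshape(-1,2),24)[:,:2].astype(np.float32)
r=cv2.minAreaRect(W);print("carrier world",r); print(cv2.boxPoints(r))
# lens & cell: holes in the blue
fill=np.zeros(H.shape,np.uint8);cv2.drawContours(fill,[b],-1,1,-1)
hole=(fill>0)&~blue
cs,_=cv2.findContours(hole.astype(np.uint8),cv2.RETR_EXTERNAL,cv2.CHAIN_APPROX_NONE)
for c in cs:
    if cv2.contourArea(c)<15: continue
    e=cv2.fitEllipse(c); print(cv2.contourArea(c),e,ray("top",e[0],24)[0],ray("top",e[0],34)[0])
red=((H<8)|(H>172))&(S>130)&(V>80)
m2=np.zeros(H.shape,bool);m2[150:175,310:332]=1
ys,xs=np.where(red&m2);print("pin",xs.mean(),ys.mean(),len(xs))
print(ray("top",(xs.mean(),ys.mean()),40))
E
```

```text
blue ((322.6633605957031, 210.86172485351562), (73.9854507446289, 108.70187377929688), 20.695451736450195)
carrier world ((505.0063171386719, -42.684234619140625), (147.68084716796875, 218.6504364013672), 68.34366607666016)
[[ 376.14795   -70.96735 ]
 [ 579.3648   -151.65778 ]
 [ 633.8647    -14.401123]
 [ 430.64783    66.28931 ]]
462.0 ((325.9946594238281, 241.40191650390625), (23.993642807006836, 24.579673767089844), 98.44380187988281) [442.97475881 -48.25876203  24.        ] [443.22037284 -47.29775101  34.        ]
820.0 ((328.1263732910156, 182.9508056640625), (29.77216911315918, 43.127098083496094), 150.9938507080078) [560.40471056 -55.17703968  24.        ] [559.39920701 -54.14232022  34.        ]
pin 321.8888888888889 160.72222222222223 18
[[603.35102546 -42.11519299  40.        ]]
```

View pics/crop0.png

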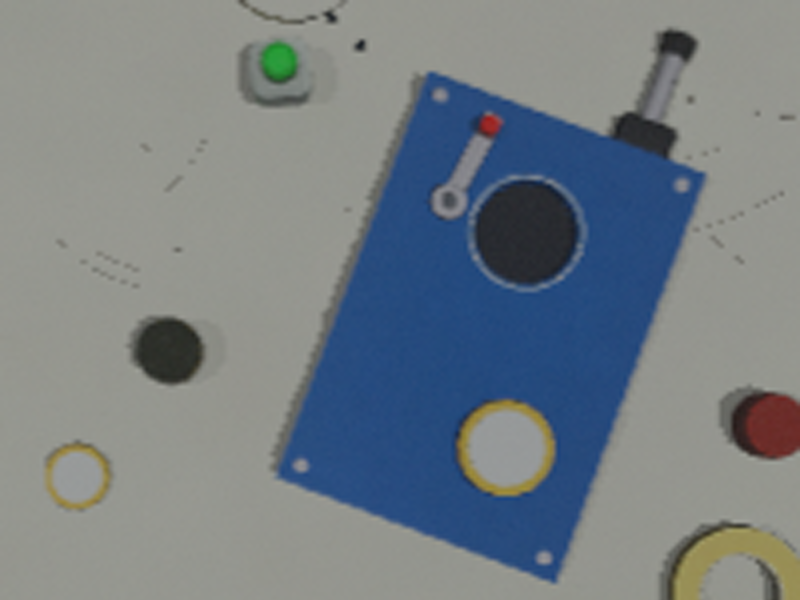

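The crop confirms the choice: the larger brass-rimmed disc lies on the blue deck. I'll refine the recess position, the pixel scale and the push geometry.

```bash
python3 - <<'E'
from h import *
im=cv2.imread("pics/top0.png");hsv=cv2.cvtColor(im,cv2.COLOR_BGR2HSV).astype(int)
H,S,V=hsv[...,0],hsv[...,1],hsv[...,2]
blue=(H>100)&(H<125)&(S>130)&(V>60)
m=np.zeros(H.shape,bool);m[168:212,317:352]=1  # cell
# pick non-blue component containing (331,188)
nb=(~blue&m).astype(np.uint8); nb=cv2.morphologyEx(nb,cv2.MORPH_OPEN,np.ones((5,5)))
n,l=cv2.connectedComponents(nb); c=big(l==l[188,331]); e=cv2.fitEllipse(c)
cell=ray("top",e[0],24)[0];print("cell",e,cell)
W=ray("top",c.reshape(-1,2),24);print(W.min(0),W.max(0))
lens=ray("top",(325.99,241.40),34)[0]
yaw=-21.66;u=np.array([np.cos(np.radians(yaw)),np.sin(np.radians(yaw))]);v=np.array([-u[1],u[0]])
car=np.array([505.,-42.7]);print("cell from carrier",car+50*u)
piv=car+50*u+42*v;print("pivot",piv);pin=np.array([603.35,-42.1]);w=pin-piv;print("clip",np.hypot(*w),-np.degrees(np.arctan2(w@v,w@u)))
d=cell[:2]-lens[:2];print("push",d,np.hypot(*d),np.degrees(np.arctan2(d[1],d[0])))
for n,p in dict(yellow=(242,217),glue=(269,147),red=(393,236),tape=(384,278)).items(): print(n,ray("top",p,30)[0])
# side view check of lens
s=cv2.imread("pics/side0.png");cv2.imwrite("pics/scrop0.png",cv2.resize(s[160:260,210:370],None,fx=5,fy=5,interpolation=cv2.INTER_CUBIC))
print(proj("side",[[*lens[:2],34],[*cell[:2],24],[*pin,44.5]]))
E
```

```text
cell ((330.377197265625, 188.1698455810547), (24.32975959777832, 26.104839324951172), 64.47459411621094) [549.76832822 -59.47288929  24.        ]
[525.72579351 -85.01863093  24.        ] [574.49012062 -32.4202253   24.        ]
cell from carrier [551.46952385 -61.15490052]
pivot [566.97164028 -22.12050048]
clip 41.50380050814126 7.116200879186509
push [106.54402521 -12.18427146] 107.23845289162625 -6.523948284507245
yellow [494.45146603 118.89051205  30.        ]
glue [634.47895601  62.79167866  30.        ]
red [ 451.74810421 -180.81001726   30.        ]
tape [ 369.28901869 -160.45655229   30.        ]
[[313.53221723 192.72412013]
 [269.76323771 192.65016015]
 [247.2740124  189.83223566]]
```

View pics/scrop0.png

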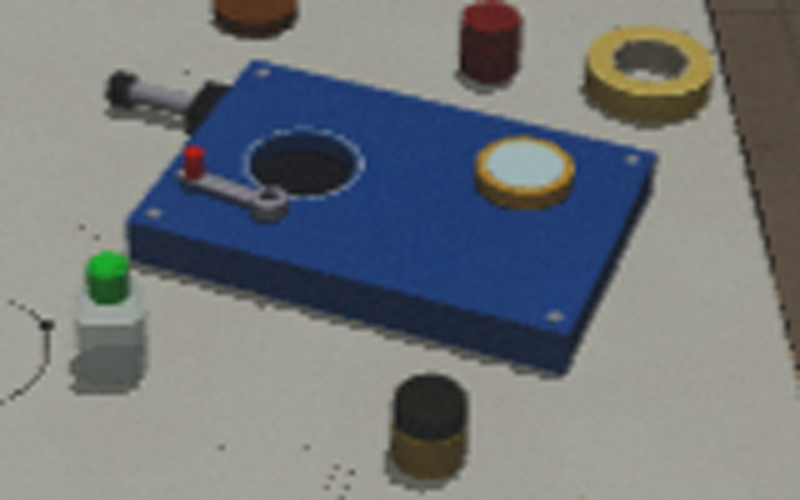

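```bash
python3 -m pendant '[[[0,0.5,0,-0.7],[0,0.5,0,-0.7],[-0.5,1,0,0],[-1,1,0,0],[-1,1,0,0],[-1,1,0,0],[-1,1,0,0],[-1,1,0,0],[-1,1,0,0],[-1,1,0,0]]]' -0.3 20
```

```text
time: 0.93
tool_pos: [303.9, 402.7, 203.2]
tcp_rot: [-179.7, 0.6, 83.4]
ft_force: [1.6, -0.4, -0.5]
finger_gap: 29.9
```

Side crop: the deck lens is at about (315,192), the recess at about (271,193) and the pin at about (249,192). These match the top-view projections to about 1 px. I continue the approach.

```bash
python3 -m pendant '[[[-1,0.4,0,0],[-1,0.4,0,0],[-1,0.4,0,0],[-1,0.4,0,0],[-1,0.4,0,0],[-1,0.4,0,0],[-1,0.4,0,0],[-1,0.4,0,0],[-1,0.4,0,0],[-1,0.4,0,0]]]'; python3 -m pendant '[[[-1,0.3,0.5,0],[-1,0.3,0.5,0],[-1,0.3,0.5,0],[-1,0.3,0.5,0],[-1,0.3,0.5,0],[-1,0.3,0.5,0],[-1,0.3,0.5,0],[-1,0.3,0.5,0],[-1,0.3,0.5,0],[-1,0.3,0.5,0]]]'
```

```text
time: 1.77
tool_pos: [361.1, 181.5, 200.6]
tcp_rot: [-179.4, 0.9, 83.3]
ft_force: [0.6, -0.6, 0.6]
finger_gap: 29.7
time: 2.6
tool_pos: [395.9, -35.9, 99.0]
tcp_rot: [-179.5, 0.8, 83.3]
ft_force: [-0.1, -0.0, 0.2]
finger_gap: 30.4
```

```bash
python3 -m pendant '[[[-0.2,0,0.5,0],[-0.1,0,0.5,0],[0,0,0.5,0],[0,0,0.5,0],[0,0,0.5,0],[0,0,0.3,0],[0,0,0,0],[0,0,0,0],[0,0,0,0],[0,0,0,0]]]'
python3 - <<'E'
from h import *
for n in("side","top"):
    im=snapshot(n)[:,:,::-1]
    y,x=(130,220) if n=="side" else (150,240)
    cv2.imwrite(f"pics/{n}1.png",cv2.resize(im[y:y+150,x:x+200],None,fx=4,fy=4,interpolation=cv2.INTER_CUBIC))
s=sense();print(s["tool_pos"],s["tcp_rot"])
print(proj("side",[s["tool_pos"]]),proj("top",[s["tool_pos"]]))
E
```

```text
time: 3.43
tool_pos: [391.5, -41.6, 34.9]
tcp_rot: [-179.2, 0.7, 83.2]
ft_force: [-0.3, 0.8, -0.9]
finger_gap: 29.7
[391.75448202 -41.75651082  35.09793788] [-179.20323842    0.75424047   83.22563438]
[[334.91530382 193.91882063]] [[323.83580165 267.64847875]]
```

View pics/side1.png

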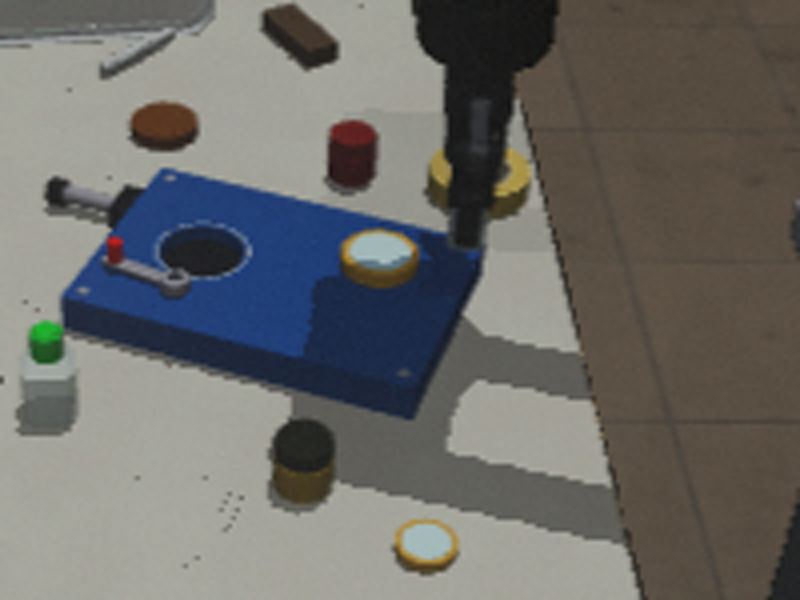

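View pics/top1.png

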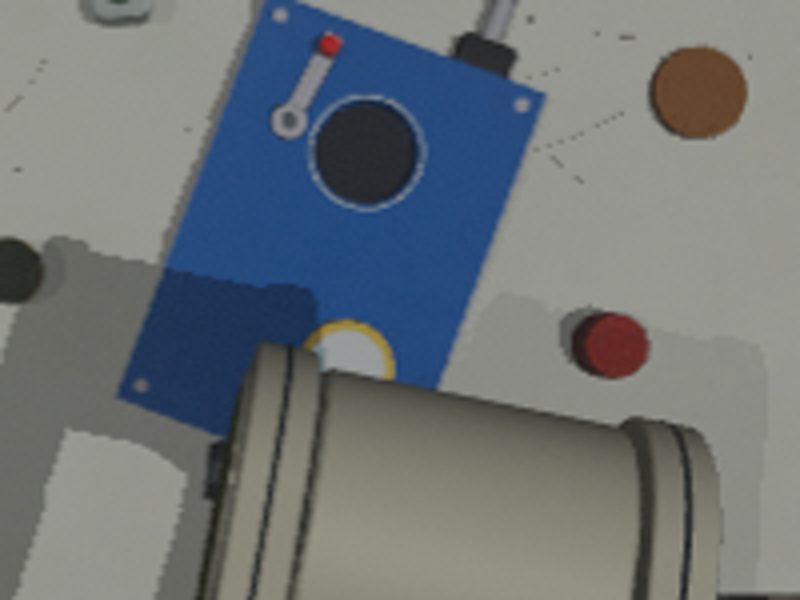

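Side view: the near fingertip's lower edge is at about crop (467,248), px (336.7,192), behind the lens and a little above the deck. I'll estimate the tip height from this.

```bash
python3 - <<'E'
from h import *
for off in (15,22,29.5):
  for z in (35,40,45): print(off,z,proj("side",[[391.75+.118*off,-41.8+.993*off,z]])[0])
a=np.radians(83.2)
tx=np.array([np.cos(a),np.sin(a)]);ty=np.array([np.sin(a),-np.cos(a)])
t=np.array([391.75,-41.76])
for n,p in dict(lens=(443,-47.5),cell=(551,-60.6)).items():
    d=np.array(p)-t; print(n,d@tx,d@ty)
E
```

```text
15 35 [334.81223964 197.63374101]
15 40 [335.00892543 195.95963884]
15 45 [335.20681    194.27519663]
22 35 [334.76511451 199.38595364]
22 40 [334.96272003 197.70834882]
22 45 [335.16153663 196.02032513]
29.5 35 [334.7140442  201.28411331]
29.5 40 [334.91264431 199.60278074]
29.5 45 [335.11246888 197.91094405]
lens 0.36858135917664947 51.56912106853933
cell 0.14836178008311773 160.36048792886046
```

```bash
python3 - <<'E'
from h import *
im=cv2.imread("pics/side1.png")
c=im[150:330,320:560]; c=cv2.convertScaleAbs(c,alpha=2.2,beta=30)
cv2.imwrite("pics/tip1.png",cv2.resize(c,None,fx=3,fy=3))
E
```

```text
(no output)
```

View pics/tip1.png

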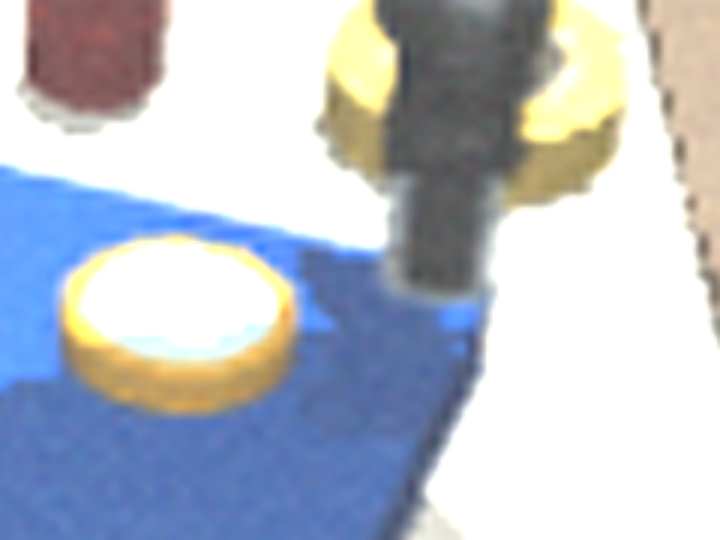

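```bash
python3 -m pendant '[[[0,0,0.3,0],[0,0,0.3,0],[0,0,0.2,0],[0,0,0,0],[0,0,0,0],[0,0,0,0],[0,0,0,0],[0,0,0,0],[0,0,0,0],[0,0,0,0]]]'
python3 - <<'E'
from h import *
im=snapshot("side")[:,:,::-1]
c=im[170:215,300:360]; c=cv2.convertScaleAbs(c,alpha=2.2,beta=30)
cv2.imwrite("pics/tip2.png",cv2.resize(c,None,fx=12,fy=12,interpolation=cv2.INTER_CUBIC))
E
```

```text
time: 4.37
tool_pos: [392.5, -42.4, 18.4]
tcp_rot: [-179.3, 0.8, 83.2]
ft_force: [1.1, 0.3, 0.6]
finger_gap: 29.9
```

View pics/tip2.png

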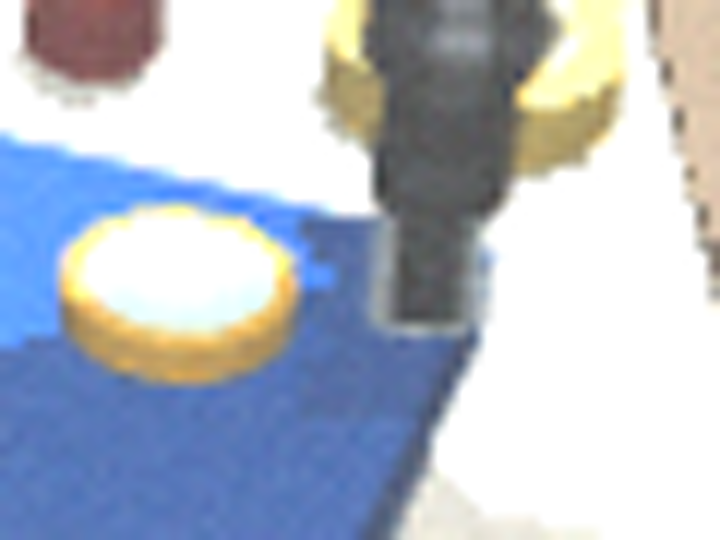

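The tip's lower edge is at crop (430,332), still clearly above the deck. I lower it gently until contact.

```bash
python3 -m pendant '[[[0,0,0.1,0],[0,0,0.1,0],[0,0,0.05,0],[0,0,0.05,0],[0,0,0,0],[0,0,0,0],[0,0,0,0],[0,0,0,0],[0,0,0,0],[0,0,0,0]]]'
python3 - <<'E'
from h import *
im=snapshot("side")[:,:,::-1]
c=im[170:215,300:360]; c=cv2.convertScaleAbs(c,alpha=2.2,beta=30)
cv2.imwrite("pics/tip3.png",cv2.resize(c,None,fx=12,fy=12,interpolation=cv2.INTER_CUBIC))
E
```

```text
time: 5.25
tool_pos: [392.6, -42.5, 11.9]
tcp_rot: [-179.3, 0.8, 83.2]
ft_force: [-0.2, -0.6, -0.1]
finger_gap: 30.0
```

View pics/tip3.png

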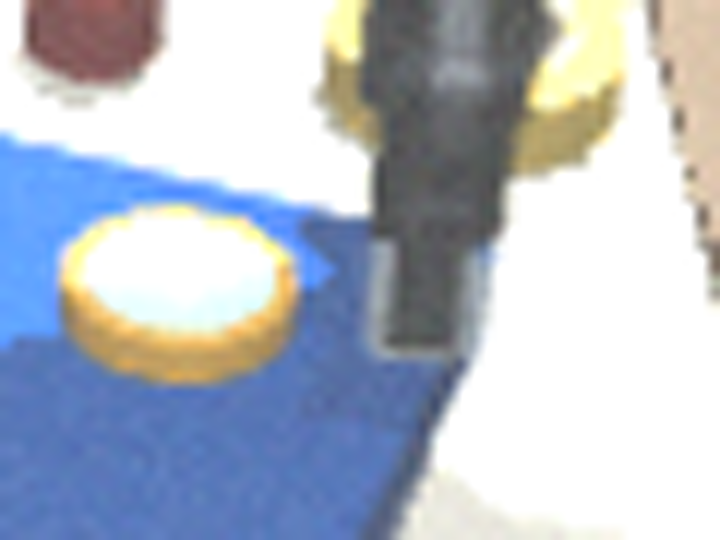

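```bash
python3 -m pendant '[[[0,0,0.05,0],[0,0,0.05,0],[0,0,0.05,0],[0,0,0,0],[0,0,0,0],[0,0,0,0],[0,0,0,0],[0,0,0,0],[0,0,0,0],[0,0,0,0]]]'
```

```text
time: 6.13
tool_pos: [392.6, -42.6, 8.7]
tcp_rot: [-179.4, 0.8, 83.2]
ft_force: [-0.2, 0.4, -1.2]
finger_gap: 29.8
```

```bash
python3 -m pendant '[[[0,0,0.05,0],[0,0,0.05,0],[0,0,0.05,0],[0,0,0.05,0],[0,0,0,0],[0,0,0,0],[0,0,0,0],[0,0,0,0],[0,0,0,0],[0,0,0,0]]]'
python3 - <<'E'
from h import *
im=snapshot("side")[:,:,::-1]
c=im[170:215,300:360]; c=cv2.convertScaleAbs(c,alpha=2.2,beta=30)
cv2.imwrite("pics/tip4.png",cv2.resize(c,None,fx=12,fy=12,interpolation=cv2.INTER_CUBIC))
E
```

```text
time: 6.97
tool_pos: [392.5, -42.6, 4.2]
tcp_rot: [-179.4, 0.8, 83.2]
ft_force: [-0.6, 0.7, 0.2]
finger_gap: 30.0
```

View pics/tip4.png

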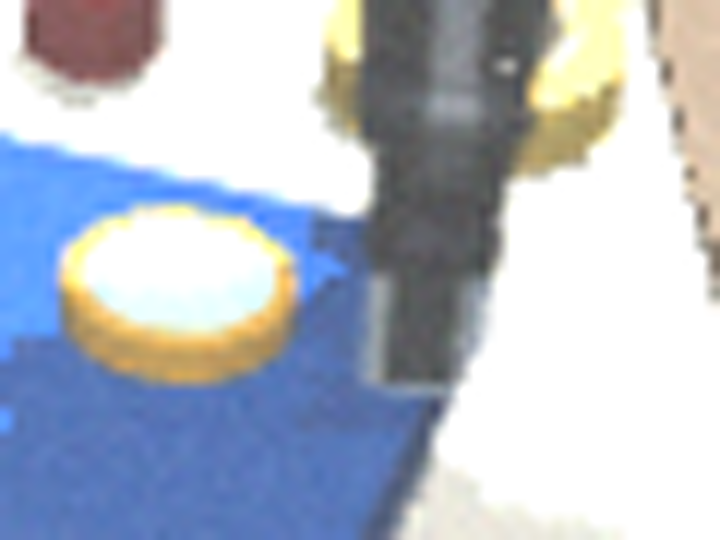

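```bash
python3 - <<'E'
from h import *
a=np.radians(83.2)
tx=np.array([np.cos(a),np.sin(a)]);ty=np.array([np.sin(a),-np.cos(a)])
t=np.array([392.5,-42.6])
for off in (15,20,25,29.5):
  for z in (4,14,24,28): print(off,z,proj("side",[[*(t+off*tx-11*ty),z],[*(t+off*tx+11*ty),z]]).round(1).tolist())
E
```

```text
15 4 [[337.8, 208.0], [328.8, 207.2]]
15 14 [[338.2, 204.7], [329.1, 204.0]]
15 24 [[338.6, 201.4], [329.5, 200.7]]
15 28 [[338.8, 200.1], [329.6, 199.4]]
20 4 [[337.8, 209.2], [328.7, 208.5]]
20 14 [[338.2, 206.0], [329.1, 205.2]]
20 24 [[338.6, 202.7], [329.4, 202.0]]
20 28 [[338.8, 201.4], [329.6, 200.6]]
25 4 [[337.7, 210.5], [328.7, 209.7]]
25 14 [[338.2, 207.2], [329.0, 206.5]]
25 24 [[338.6, 204.0], [329.4, 203.2]]
25 28 [[338.7, 202.6], [329.5, 201.9]]
29.5 4 [[337.7, 211.6], [328.6, 210.9]]
29.5 14 [[338.1, 208.4], [329.0, 207.6]]
29.5 24 [[338.5, 205.1], [329.3, 204.4]]
29.5 28 [[338.7, 203.8], [329.5, 203.0]]
```

```bash
python3 -m pendant '[[[0,0,0.05,0],[0,0,0.05,0],[0,0,0.05,0],[0,0,0,0],[0,0,0,0],[0,0,0,0],[0,0,0,0],[0,0,0,0],[0,0,0,0],[0,0,0,0]]]'
```

```text
time: 7.85
tool_pos: [393.1, -42.7, 3.1]
tcp_rot: [-179.4, 0.8, 83.2]
ft_force: [-0.2, -0.6, 2.3]
finger_gap: 30.1
```

Contact with the deck came at TCP z ≈ 3.1. I raise about 4 mm and start pushing along +tool y.

```bash
python3 -m pendant '[[[0,0,-0.15,0],[0,0,-0.05,0],[0,0.2,0,0],[0,0.25,0,0],[0,0.25,0,0],[0,0.25,0,0],[0,0.25,0,0],[0,0.25,0,0],[0,0.2,0,0],[0,0,0,0]]]'
python3 - <<'E'
from h import *
s=sense();print(s["tool_pos"],s["ft_force"])
im=snapshot("side")[:,:,::-1]
cv2.imwrite("pics/p1.png",cv2.resize(im[160:235,235:355],None,fx=6,fy=6,interpolation=cv2.INTER_CUBIC))
E
```

```text
time: 8.68
tool_pos: [429.8, -47.0, 6.8]
tcp_rot: [-179.3, 0.8, 83.2]
ft_force: [0.0, 0.3, 0.3]
finger_gap: 29.9
[429.76957387 -47.00475063   6.7683615 ] [0.0372045  0.31550899 0.27142616]
```

View pics/p1.png

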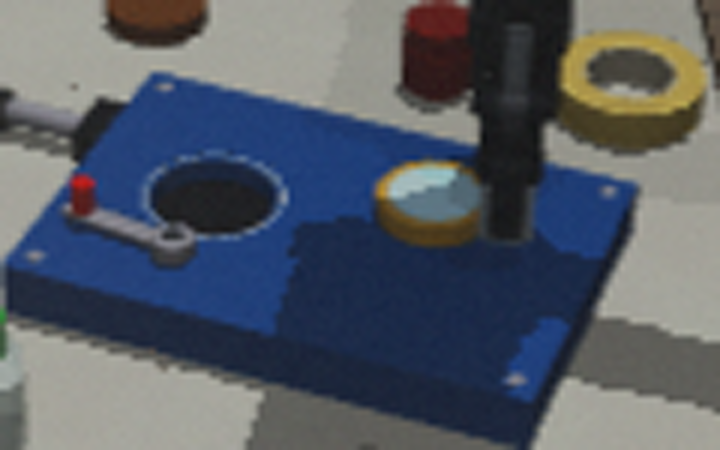

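The lens centre is now at crop (430,200), seated between the two fingers and moving towards the recess. I keep pushing.

```bash
python3 -m pendant '[[[0,0.2,0,0],[0,0.25,0,0],[0.02,0.25,0,0],[0,0.25,0,0],[0,0.25,0,0],[0,0.25,0,0],[0,0.25,0,0],[0,0.25,0,0],[0,0.25,0,0],[0,0.2,0,0]]]'
python3 - <<'E'
from h import *
im=snapshot("side")[:,:,::-1]
cv2.imwrite("pics/p2.png",cv2.resize(im[160:235,235:355],None,fx=6,fy=6,interpolation=cv2.INTER_CUBIC))
im=snapshot("top")[:,:,::-1]
cv2.imwrite("pics/p2t.png",cv2.resize(im[140:240,260:380],None,fx=5,fy=5,interpolation=cv2.INTER_CUBIC))
E
```

```text
time: 9.57
tool_pos: [481.0, -52.6, 5.6]
tcp_rot: [-179.3, 0.8, 83.2]
ft_force: [-0.3, 0.2, 0.6]
finger_gap: 29.7
```

View pics/p2.png

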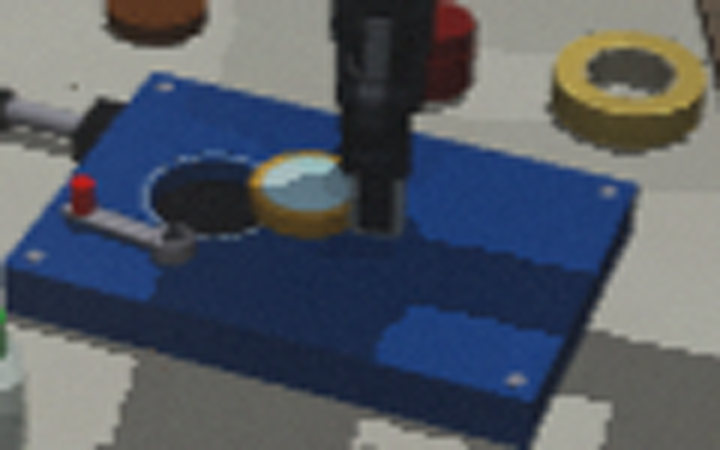

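View pics/p2t.png

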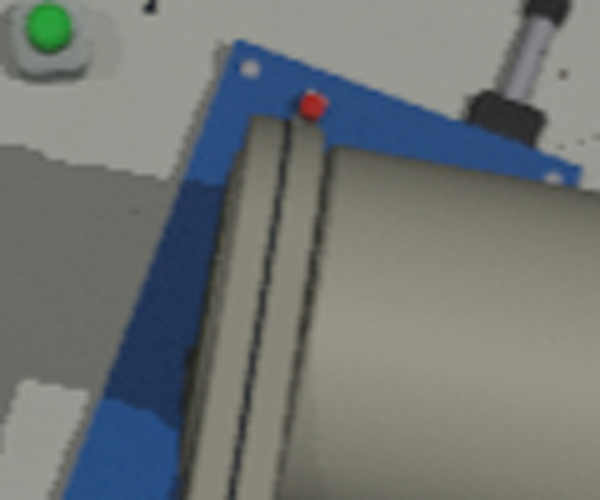

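The lens is 40 mm from the recess, at crop (305,188) with the recess at (215,196), still seated between the fingers. Next push.

```bash
python3 -m pendant '[[[0,0.15,-0.05,0],[0,0.2,0,0],[0,0.2,0,0],[0,0.2,0,0],[0,0.2,0,0],[0,0.2,0,0],[0,0.2,0,0],[0,0.1,0,0],[0,0,0,0],[0,0,0,0]]]'
python3 - <<'E'
from h import *
im=snapshot("side")[:,:,::-1]
cv2.imwrite("pics/p3.png",cv2.resize(im[160:235,235:355],None,fx=6,fy=6,interpolation=cv2.INTER_CUBIC))
E
```

```text
time: 10.5
tool_pos: [512.8, -56.3, 6.1]
tcp_rot: [-179.2, 0.8, 83.2]
ft_force: [0.3, -0.2, -0.2]
finger_gap: 30.0
```

View pics/p3.png

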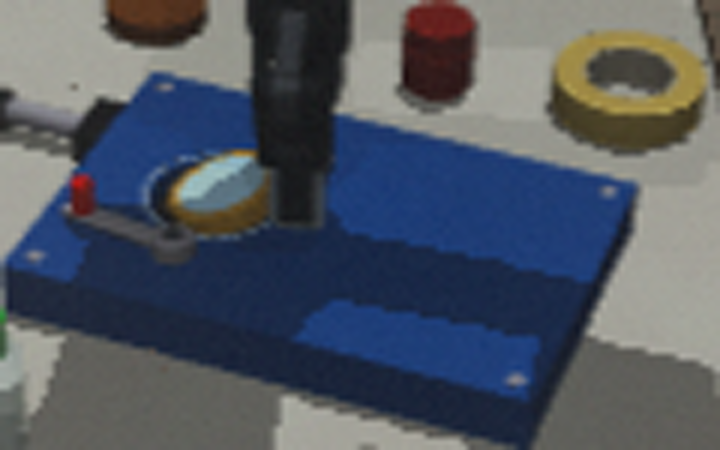

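The lens is now front-down in the recess (crop (220,192)) and its rear is still on the deck. I push on slowly.

```bash
python3 -m pendant '[[[0,0.12,0,0],[0,0.12,0,0],[0,0.12,0,0],[0,0.12,0,0],[0,0.05,0,0],[0,0,0,0],[0,0,0,0],[0,0,0,0],[0,0,0,0],[0,0,0,0]]]'
python3 - <<'E'
from h import *
im=snapshot("side")[:,:,::-1]
cv2.imwrite("pics/p4.png",cv2.resize(im[160:235,235:355],None,fx=6,fy=6,interpolation=cv2.INTER_CUBIC))
E
```

```text
time: 11.38
tool_pos: [524.0, -57.6, 5.8]
tcp_rot: [-179.2, 0.8, 83.2]
ft_force: [0.5, -0.8, -0.2]
finger_gap: 29.4
```

View pics/p4.png

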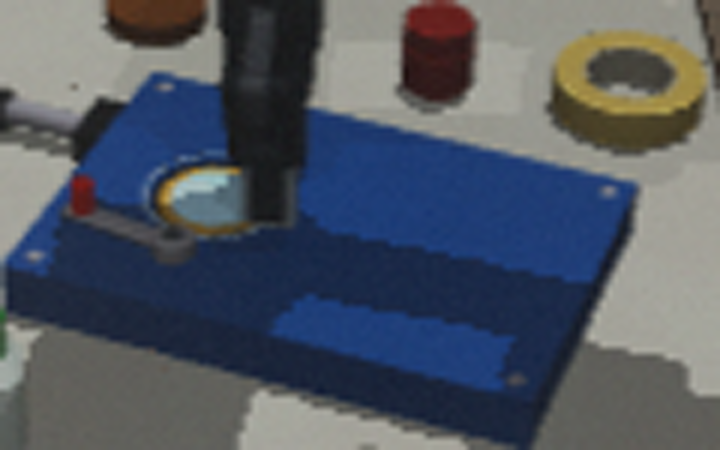

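The lens looks home at crop (205,198). I back off and up to check.

```bash
python3 -m pendant '[[[0,-0.3,0,0],[0,-0.5,0,0],[0,-0.5,-0.5,0],[0,-0.5,-1,0],[0,-0.5,-1,0],[0,-0.5,-1,0],[0,-0.5,-0.5,0],[0,0,0,0],[0,0,0,0],[0,0,0,0]]]' -1
python3 - <<'E'
from h import *
for n,(y,x) in dict(side=(160,235),top=(140,275)).items():
    im=snapshot(n)[:,:,::-1]; cv2.imwrite(f"pics/{n}5.png",im)
    cv2.imwrite(f"pics/{n}5c.png",cv2.resize(im[y:y+75,x:x+120],None,fx=6,fy=6,interpolation=cv2.INTER_CUBIC))
E
```

```text
time: 12.27
tool_pos: [452.3, -47.8, 87.6]
tcp_rot: [-179.0, 0.7, 83.2]
ft_force: [-0.3, 0.3, -0.5]
finger_gap: 0.0
```

View pics/side5c.png

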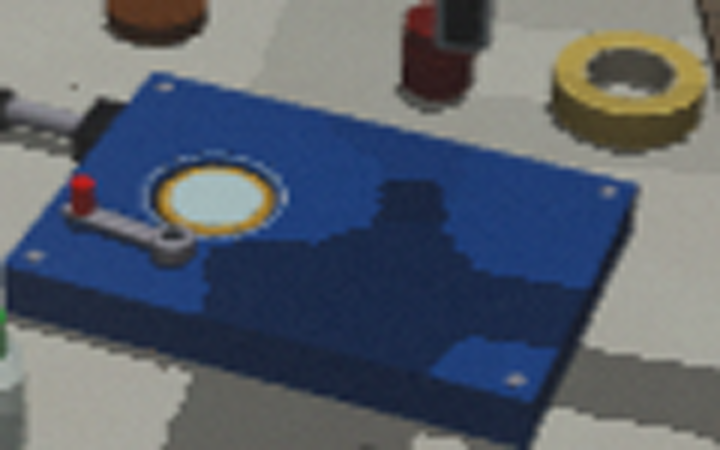

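View pics/top5c.png

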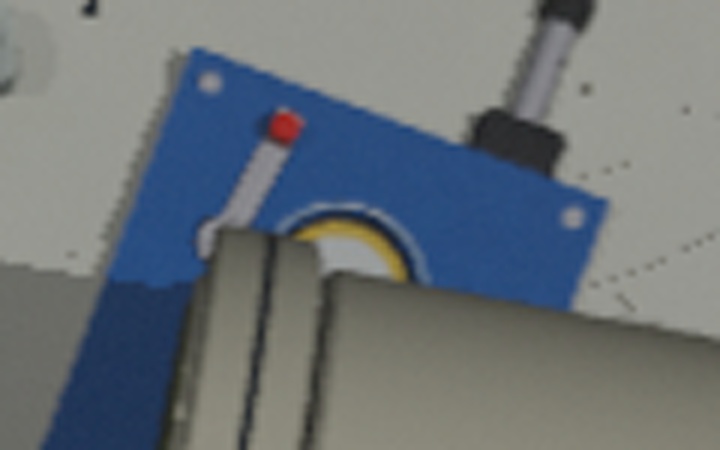

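Both views show the lens flat inside the white ring, with its rim below deck level: side crop (215,198), ring centre (215,197). Step 1 looks met. Next I measure the pin and the height of the shut tips.

```bash
python3 - <<'E'
from h import *
for n,f,box,z in (("top","pics/top5.png",(150,172,310,332),40),("side","pics/side5.png",(185,200,240,258),40)):
    im=cv2.imread(f);hsv=cv2.cvtColor(im,cv2.COLOR_BGR2HSV).astype(int);H,S,V=[hsv[...,i] for i in range(3)]
    red=((H<8)|(H>172))&(S>110)&(V>60);m=np.zeros(H.shape,bool);m[box[0]:box[1],box[2]:box[3]]=1
    ys,xs=np.where(red&m);print(n,len(xs),xs.mean(),ys.mean(),ys.min(),ys.max(),ray(n,(xs.mean(),ys.mean()),z),proj(n,[[603.3,-42.1,37.5],[603.3,-42.1,44.5]]))
im=cv2.imread("pics/side5.png")
cv2.imwrite("pics/tip5.png",cv2.resize(cv2.convertScaleAbs(im[120:190,270:350],alpha=2,beta=20),None,fx=8,fy=8,interpolation=cv2.INTER_CUBIC))
a=np.radians(83.2);tx=np.array([np.cos(a),np.sin(a)]);t=np.array([452.3,-47.8])
for off in(0,7,14): 
  for z in(85,95,105): print(off,z,proj("side",[[*(t+off*tx),z]]))
s=sense();print(s["joint_pos"],s["tool_pos"])
E
```

```text
top 19 321.94736842105266 160.8421052631579 159 163 [[603.10927342 -42.22621965  40.        ]] [[321.77137172 160.93535299]
 [322.08202773 160.40783632]]
side 20 248.1 192.2 189 195 [[601.33583476 -38.68055979  40.        ]] [[247.39612231 192.19011365]
 [247.2949002  189.83243728]]
0 85 [[311.02868209 175.09730389]]
0 95 [[311.28017299 171.54161728]]
0 105 [[311.53479979 167.94109825]]
7 85 [[310.85118174 176.75667535]]
7 95 [[311.10293929 173.19208324]]
7 105 [[311.35785393 169.58229253]]
14 85 [[310.67174314 178.43409921]]
14 95 [[310.92375777 174.860622  ]]
14 105 [[311.17895082 171.24157615]]
[-11.78734797  -8.83575016 114.67672024  -0.85705062  75.14771805
 -94.77528535] [452.01574581 -47.71902878  86.99607808]
```

View pics/tip5.png

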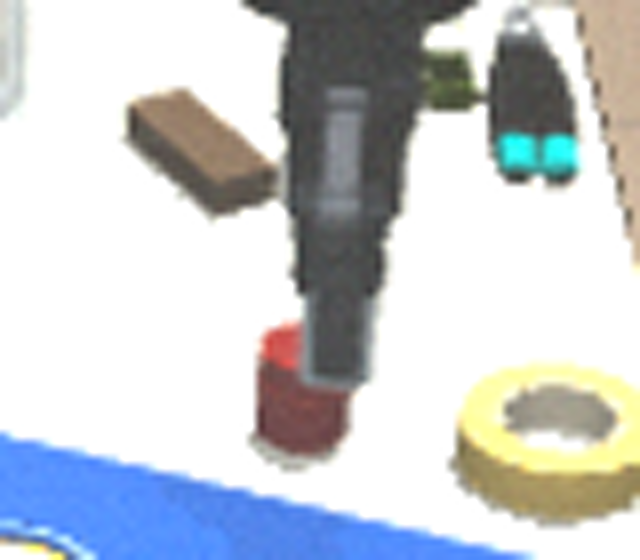

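The shut tips appear at crop (340,385), px row 168. That is about 17–20 mm above the reported TCP z, matching the earlier touch. I'll calibrate by touching the bare deck here.

```bash
python3 -m pendant '[[[0,0,0.8,0],[0,0,0.8,0],[0,0,0.8,0],[0,0,0.5,0],[0,0,0.05,0],[0,0,0,0],[0,0,0,0],[0,0,0,0],[0,0,0,0],[0,0,0,0]]]'; python3 -m pendant '[[[0,0,0.1,0],[0,0,0.1,0],[0,0,0.1,0],[0,0,0.1,0],[0,0,0,0],[0,0,0,0],[0,0,0,0],[0,0,0,0],[0,0,0,0],[0,0,0,0]]]'
```

```text
time: 13.2
tool_pos: [451.1, -48.4, 23.2]
tcp_rot: [-178.7, 0.7, 83.2]
ft_force: [-0.6, -0.8, -0.9]
finger_gap: -0.1
time: 14.03
tool_pos: [452.5, -48.8, 16.2]
tcp_rot: [-178.9, 0.7, 83.2]
ft_force: [0.3, 0.2, 0.2]
finger_gap: -0.2
```

```bash
python3 -m pendant '[[[0,0,0.05,0],[0,0,0.05,0],[0,0,0.05,0],[0,0,0.05,0],[0,0,0.05,0],[0,0,0,0],[0,0,0,0],[0,0,0,0],[0,0,0,0],[0,0,0,0]]]'
```

```text
time: 14.87
tool_pos: [452.3, -48.8, 10.6]
tcp_rot: [-178.9, 0.7, 83.2]
ft_force: [0.9, 0.5, -0.3]
finger_gap: -0.1
```

```bash
python3 -m pendant '[[[0,0,0.05,0],[0,0,0.05,0],[0,0,0.05,0],[0,0,0.05,0],[0,0,0,0],[0,0,0,0],[0,0,0,0],[0,0,0,0],[0,0,0,0],[0,0,0,0]]]'
```

```text
time: 15.7
tool_pos: [452.3, -48.9, 6.2]
tcp_rot: [-178.9, 0.7, 83.2]
ft_force: [-0.3, 0.1, 0.2]
finger_gap: 0.0
```

```bash
python3 -m pendant '[[[0,0,0.05,0],[0,0,0.05,0],[0,0,0.05,0],[0,0,0.05,0],[0,0,0,0],[0,0,0,0],[0,0,0,0],[0,0,0,0],[0,0,0,0],[0,0,0,0]]]'
python3 - <<'E'
from h import *
im=snapshot("side")[:,:,::-1]
cv2.imwrite("pics/tip6.png",cv2.resize(cv2.convertScaleAbs(im[160:220,270:350],alpha=2,beta=20),None,fx=8,fy=8,interpolation=cv2.INTER_CUBIC))
E
```

```text
time: 16.53
tool_pos: [452.9, -49.0, 3.4]
tcp_rot: [-178.9, 0.7, 83.2]
ft_force: [-0.3, 0.9, 2.2]
finger_gap: 0.0
```

View pics/tip6.png

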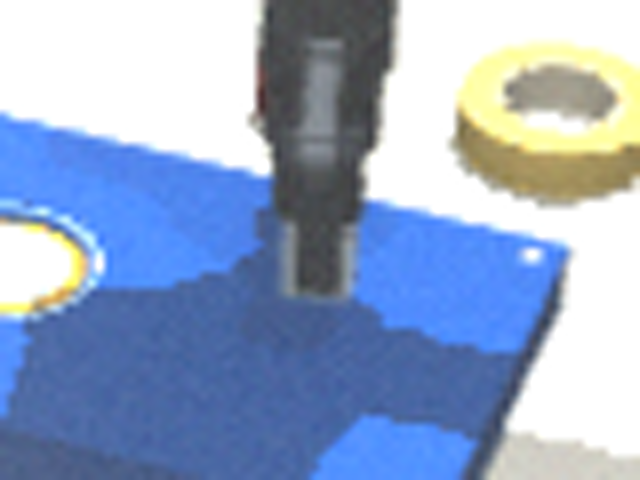

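The shut tips touched the deck at TCP z ≈ 3.4, so tip height = TCP z + 20.6. For pushing the pin I want the tips at about 36 mm, i.e. TCP z ≈ 15. I go up, turn to yaw ≈ 105 and move beyond the pin.

```bash
python3 -m pendant '[[[0,0,-0.5,0],[0,0,-1,0],[0,0,-1,-1],[0,0,-1,-1],[0,0,0,-1],[0,0,0,-1],[0,0,0,-0.8],[0,0,0,0],[-0.3,0.5,0,0],[-0.3,1,0,0]]]'; python3 -m pendant '[[[-0.2,1,0,0],[-0.2,1,0,0],[-0.2,1,0,0],[-0.2,1,0,0],[-0.2,0.8,0,0],[0,0.5,0,0],[0,0,0,0],[0,0,0,0],[0,0,0,0],[0,0,0,0]]]'
```

```text
time: 17.42
tool_pos: [484.4, -51.1, 81.3]
tcp_rot: [-178.7, 0.2, 106.0]
ft_force: [-0.5, 0.1, 1.0]
finger_gap: -0.1
time: 18.25
tool_pos: [597.4, -41.5, 80.6]
tcp_rot: [-178.6, 0.3, 104.8]
ft_force: [0.0, -0.2, -0.1]
finger_gap: -0.1
```

```bash
python3 -m pendant '[[[-0.1,0.7,0,0],[0,0.6,0,0],[0,0.2,0.6,0],[0,0,0.8,0],[0,0,0.7,0],[0,0,0.1,0],[0,0,0,0],[0,0,0,0],[0,0,0,0],[0,0,0,0]]]'
python3 - <<'E'
from h import *
im=snapshot("side")[:,:,::-1]
cv2.imwrite("pics/c1.png",cv2.resize(im[150:225,210:310],None,fx=7,fy=7,interpolation=cv2.INTER_CUBIC))
E
```

```text
time: 19.08
tool_pos: [621.1, -37.3, 33.5]
tcp_rot: [-178.4, 0.2, 104.5]
ft_force: [-0.4, -0.5, 0.1]
finger_gap: -0.2
```

View pics/c1.png

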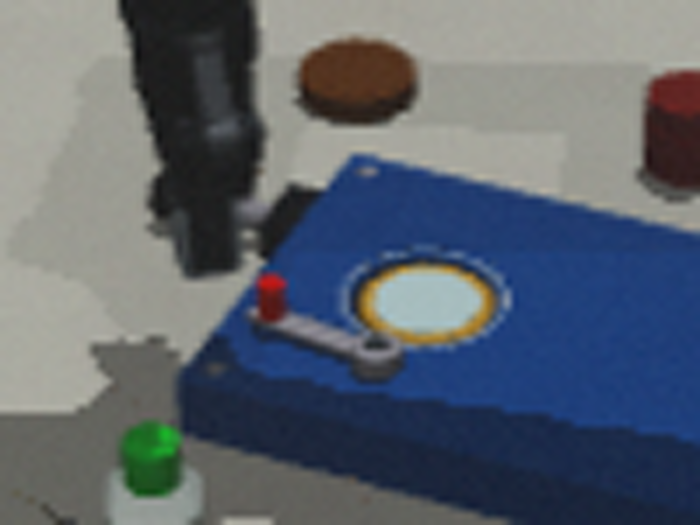

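Side crop: the pin is at (270,300) and the fingertip at (205,265), left of it (beyond it) and clear. I compute the arc in tool units.

```bash
python3 - <<'E'
import numpy as np
yaw=np.radians(-21.66);u=np.array([np.cos(yaw),np.sin(yaw)]);v=np.array([-u[1],u[0]])
a=np.radians(104.5);tx=np.array([np.cos(a),np.sin(a)]);ty=np.array([np.sin(a),-np.cos(a)])
piv=np.array([567.,-22.1]);t=np.array([621.1,-37.3]);p=t
for th in range(7,100,8):
    r=np.radians(th);pin=piv+42*(np.cos(r)*u-np.sin(r)*v)
    q=pin+16*ty-3*tx; d=q-p; print(th,pin.round(1),q.round(1),"step/20:",(d@tx/20).round(2),(d@ty/20).round(2)); p=q
E
```

```text
7 [603.9 -42.2] [620.1 -41.1] step/20: -0.17 -0.1
15 [600.7 -47.2] [616.9 -46.1] step/20: -0.2 -0.21
23 [596.9 -51.6] [613.1 -50.5] step/20: -0.17 -0.24
31 [592.5 -55.5] [608.7 -54.4] step/20: -0.13 -0.26
39 [587.6 -58.7] [603.8 -57.6] step/20: -0.09 -0.28
47 [582.3 -61.2] [598.5 -60.1] step/20: -0.06 -0.29
55 [576.7 -63. ] [592.9 -61.9] step/20: -0.01 -0.29
63 [570.9 -63.9] [587.2 -62.8] step/20: 0.03 -0.29
71 [565.1 -64.1] [581.3 -63. ] step/20: 0.07 -0.29
79 [559.2 -63.4] [575.5 -62.3] step/20: 0.11 -0.27
87 [553.6 -61.9] [569.8 -60.8] step/20: 0.14 -0.26
95 [548.2 -59.6] [564.4 -58.5] step/20: 0.18 -0.23
```

```bash
python3 -m pendant '[[[-0.1,0.25,0,0],[-0.1,0,0.2,0],[0,0,0.3,0],[0,0,0.25,0],[0,0,0.1,0],[0,0,0,0],[0,0,0,0],[0,0,0,0],[0,0,0,0],[0,0,0,0]]]'
python3 - <<'E'
from h import *
im=snapshot("side")[:,:,::-1]
cv2.imwrite("pics/c2.png",cv2.resize(im[150:225,210:310],None,fx=7,fy=7,interpolation=cv2.INTER_CUBIC))
E
```

```text
time: 19.97
tool_pos: [628.6, -40.7, 16.3]
tcp_rot: [-178.6, 0.3, 104.5]
ft_force: [0.6, 0.5, 0.6]
finger_gap: 0.0
```

View pics/c2.png

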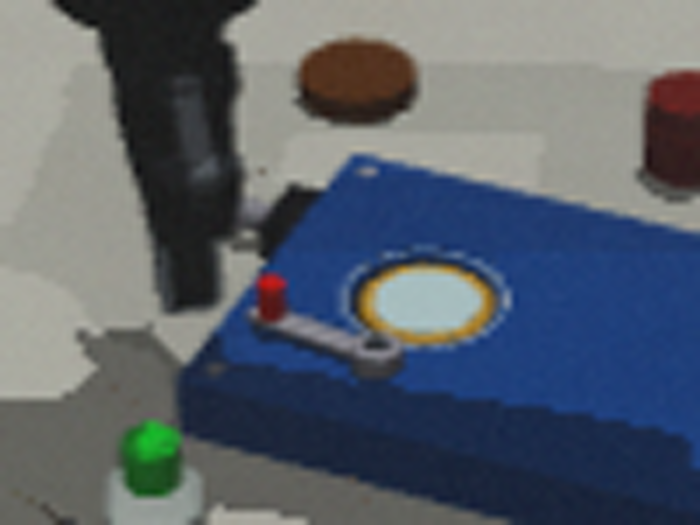

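```bash
python3 -m pendant '[[[0.2,-0.1,0,0],[0,-0.2,0,0],[0,-0.12,0,0],[-0.2,-0.21,0,0],[-0.17,-0.24,0,0],[-0.13,-0.26,0,0],[0,0,0,0],[0,0,0,0],[0,0,0,0],[0,0,0,0]]]'
python3 - <<'E'
from h import *
im=snapshot("side")[:,:,::-1]
cv2.imwrite("pics/c3.png",cv2.resize(im[150:225,210:310],None,fx=7,fy=7,interpolation=cv2.INTER_CUBIC))
E
```

```text
time: 20.85
tool_pos: [606.7, -54.0, 18.2]
tcp_rot: [-178.8, 0.4, 104.5]
ft_force: [0.2, -0.8, -0.4]
finger_gap: 0.1
```

View pics/c3.png

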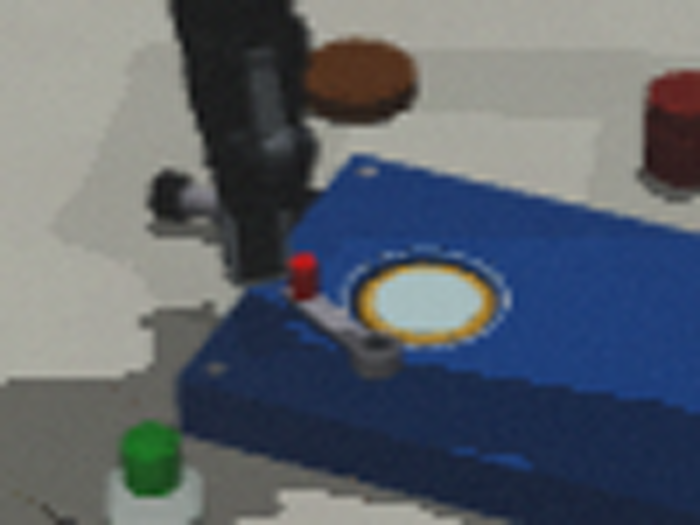

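The pin has moved to crop (304,272) and the clip is turning. I continue along the arc, slightly lower.

```bash
python3 -m pendant '[[[0.05,-0.15,0.1,0],[-0.05,-0.28,0,0],[-0.05,-0.28,0,0],[-0.01,-0.28,0,0],[0.02,-0.28,0,0],[0,0,0,0],[0,0,0,0],[0,0,0,0],[0,0,0,0],[0,0,0,0]]]'
python3 - <<'E'
from h import *
im=snapshot("side")[:,:,::-1]
cv2.imwrite("pics/c4.png",cv2.resize(im[150:225,210:310],None,fx=7,fy=7,interpolation=cv2.INTER_CUBIC))
E
```

```text
time: 21.73
tool_pos: [579.5, -61.7, 16.6]
tcp_rot: [-178.8, 0.4, 104.5]
ft_force: [-0.7, 0.6, 0.7]
finger_gap: 0.0
```

View pics/c4.png

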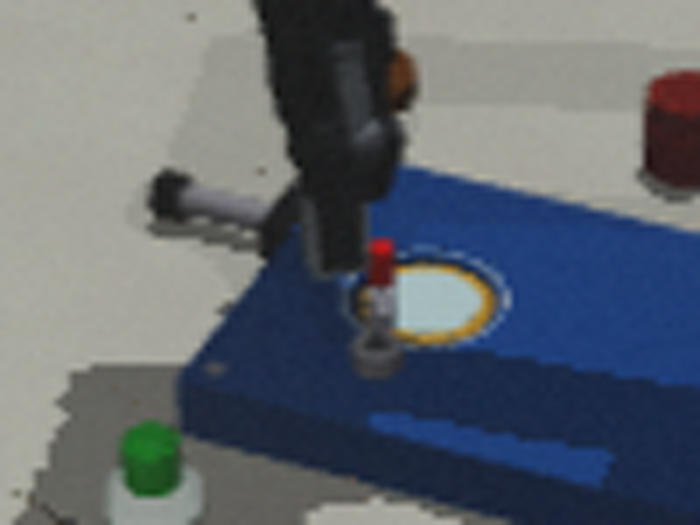

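The pin is at (382,262) and the clip stands at about 68°. Last part, on to the stop.

```bash
python3 -m pendant '[[[0.1,-0.25,0,0],[0.12,-0.25,0,0],[0.13,-0.2,0,0],[0.08,-0.12,0,0],[0.05,-0.1,0,0],[0.03,-0.08,0,0],[0,0,0,0],[0,0,0,0],[0,0,0,0],[0,0,0,0]]]'
python3 - <<'E'
from h import *
im=snapshot("side")[:,:,::-1]
cv2.imwrite("pics/c5.png",cv2.resize(im[150:225,210:310],None,fx=7,fy=7,interpolation=cv2.INTER_CUBIC))
E
```

```text
time: 22.62
tool_pos: [563.9, -56.2, 20.1]
tcp_rot: [-179.9, 0.8, 104.5]
ft_force: [2.8, -0.3, -1.0]
finger_gap: 0.1
```

View pics/c5.png

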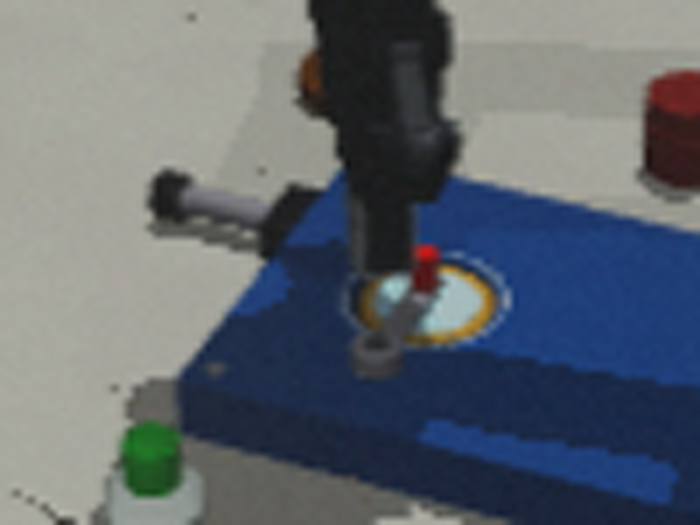

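There is a 2.8 N reaction, so the clip is at its stop with the pin over the recess centre, crop (426,270). I back off along +tool y, rise and move away.

```bash
python3 -m pendant '[[[0,0.3,0,0],[0,0.5,0,0],[0,0.5,-0.5,0],[0,0.3,-1,0],[0,0,-1,0],[0,0,-1,0],[0,0,-1,0],[0,0,-1,0],[0.5,0,-0.5,0],[1,0,0,0]]]'; python3 -m pendant '[[[1,0,0,0],[1,0,0,0],[1,0,0,0],[1,0,0,0],[1,0,0,0],[1,0,0,0],[1,0,0,0],[1,0,0,0],[1,0,0,0],[0.5,0,0,0]]]'
python3 -m pendant '[[[0.5,0,0,0],[0,0,0,0],[0,0,0,0],[0,0,0,0],[0,0,0,0],[0,0,0,0],[0,0,0,0],[0,0,0,0],[0,0,0,0],[0,0,0,0]]]'
python3 - <<'E'
from h import *
for n,(y,x) in dict(side=(150,220),top=(130,200)).items():
    im=snapshot(n)[:,:,::-1]; cv2.imwrite(f"pics/{n}6.png",im)
    w,h,f=(150,110,5) if n=="side" else (200,150,4)
    cv2.imwrite(f"pics/{n}6c.png",cv2.resize(im[y:y+h,x:x+w],None,fx=f,fy=f,interpolation=cv2.INTER_CUBIC))
E
```

```text
time: 23.5
tool_pos: [584.9, -17.2, 139.8]
tcp_rot: [-179.0, 0.5, 104.3]
ft_force: [1.3, 0.5, 1.0]
finger_gap: 0.2
time: 24.33
tool_pos: [529.8, 182.4, 134.5]
tcp_rot: [-178.4, 0.3, 104.2]
ft_force: [-0.1, -0.3, 0.6]
finger_gap: -0.0
time: 25.17
tool_pos: [526.6, 191.1, 133.0]
tcp_rot: [-178.3, 0.3, 104.2]
ft_force: [1.0, 0.6, 0.3]
finger_gap: 0.3
```

View pics/side6c.png

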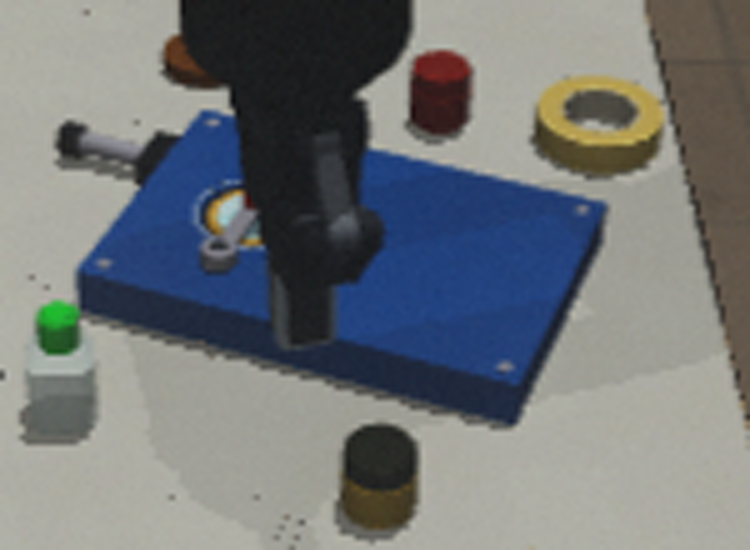

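View pics/top6c.png

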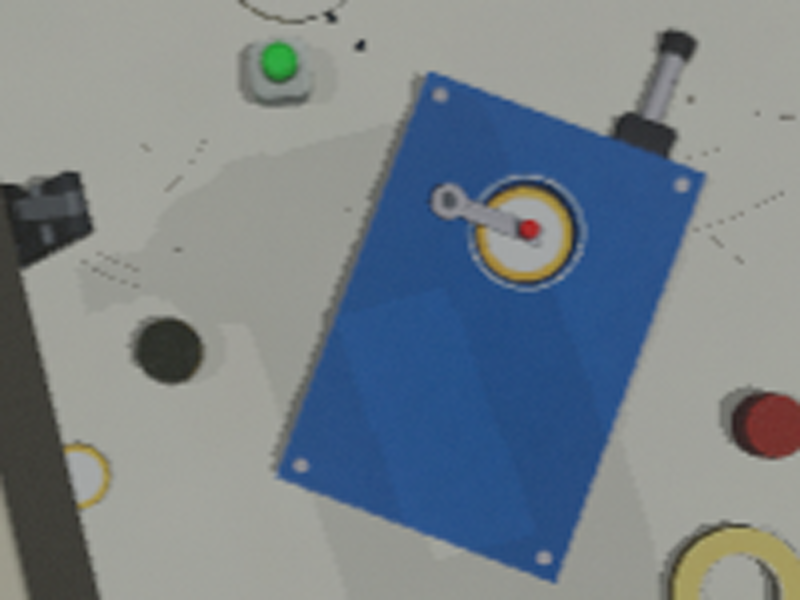

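Top view: the lens at crop (526,234) is concentric with the ring (527,232). The clip runs from pivot (450,201) to pin (529,229), parallel to the short edge. The pots, tape and glue look unmoved. One numeric check follows.

```bash
python3 - <<'E'
from h import *
im=cv2.imread("pics/top6.png");hsv=cv2.cvtColor(im,cv2.COLOR_BGR2HSV).astype(int);H,S,V=[hsv[...,i] for i in range(3)]
m=np.zeros(H.shape,bool);m[170:205,315:350]=1
red=((H<8)|(H>172))&(S>110)&(V>60)&m;ys,xs=np.where(red)
pin=ray("top",(xs.mean(),ys.mean()),41)[0][:2]
yaw=np.radians(-21.66);u=np.array([np.cos(yaw),np.sin(yaw)]);v=np.array([-u[1],u[0]])
w=pin-np.array([567.,-22.1]);print("clip rad",-np.arctan2(w@v,w@u),np.hypot(*w))
br=(H>14)&(H<35)&(S>90)&(V>90)&m;c=big(cv2.morphologyEx(br.astype(np.uint8),cv2.MORPH_CLOSE,np.ones((3,3))))
e=cv2.minEnclosingCircle(c);print("lens",e,ray("top",e[0],23)[0],"diam",2*e[1])
a=cv2.imread("pics/top0.png").astype(int)
for n,(x,y) in dict(yellow=(242,217),glue=(269,147),red=(393,236),tape=(384,278)).items():
    print(n,"mean diff",abs(im[y-10:y+10,x-10:x+10].astype(int)-a[y-10:y+10,x-10:x+10]).mean().round(1))
E
```

```text
clip rad 1.5841699486619039 41.74535152417792
lens ((330.75439453125, 188.07455444335938), 11.911130905151367) [550.03735043 -60.34519706  23.        ] diam 23.822261810302734
yellow mean diff 6.5
glue mean diff 10.9
red mean diff 8.8
tape mean diff 11.7
```

```bash
python3 - <<'E'
from h import *
hand_in()
E
```

```text
the job is handed in; nothing more can be done
```

I pushed the lens across the deck with the two fingers 30 mm apart until it dropped into the recess. I then swung the clip by its red pin to its stop with the fingers shut, backed away to about 130 mm height and handed in at about 25 s.

**Last checks:**
- **Lens:** it looks flat in the recess. Its centre measures (550.0, -60.3), against (549.8, -59.5) to (551.5, -61.2) for the recess, so within about 2 mm.
- **Clip:** it measures about 1.58 rad, and I felt a 2.8 N reaction when it reached the stop.
- **Bystanders:** the paint pots, tape roll and glue bottle look unmoved in the pictures. I only compared them by eye and by a rough pixel difference.
- **Robot:** the last force readings were about 1 N or less, and nothing was in contact.

**Disagreements:**
- **Tip height:** the fingertips touched the deck when the reported TCP was about 21 mm lower than expected, both at 30 mm opening and shut. I worked from the touch-measured height instead.
- **Camera views:** the side and top views disagreed on the pin position by about 4 mm.

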